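Hold a sprung dust cover just below its balance point

TASK

Lift the red and white marker pen off the green dust cover and lay it down on the bench clear of the box, without dropping it. Then raise the sprung cover by its black knob until it is clearly past its balance point (pointer beyond the red line on the quadrant) without letting it fly open, ease it back just below that point (pointer in the yellow band) and finish while still holding it there by the knob, so that I can adjust the spring; do not let go at the end. Leave the oil bottle, the abrasive roll beside the box and the steel drift punch where they are.

Things in the scene. Friction and masses are not known exactly. Their poses are not given: they have to be found in the camera images.
- box: Fixed blue steel box, 150 (x) x 200 (y) x 85 mm high, closed by the green cover. Origin: centre of its underside, on the bench; z up, x from the front (knob side) to the hinge at the back, y parallel to the hinge. The bench beside its front half on the -y side is free: 140 to 260 mm from the box's middle in -y, 30 to 110 mm in -x. A bottle and a roll are beside its back half.
- red_line (a point): Red line (balance point) on the rim of the fixed grey quadrant of 80 mm radius about the hinge; the quadrant stands beside the box's +y wall, 107 to 119 mm from the box's middle in y, up to 80 mm above the hinge. Its rim is white, with a yellow band just below the red line. Axes are the box's.
- hinge (a point): Middle of the hinge axis of the cover, at the back rim of the box: 75 mm in +x and 85 mm up from the box's origin. The axis runs along the box's y.
- cover (a joint): Opening (rad) of the green cover: 0 shut and level, grows as the knob side rises; stop at 1.6. Plate 152x204x4 mm, top 89 mm above the bench when shut. Spring-assisted: balance point 0.90 (red line); below it the cover falls shut, above it it swings open; under 4 N at the knob moves it. Yellow band: 0.70 to 0.86. The black pointer on its +y edge shows the angle on the quadrant's rim.
- knob_center (a point): Centre of the black barrel knob at the cover's front: cylinder along the box's y, 24 mm diameter, 26 mm long, flat ends, 190 mm from the hinge axis, on a 10 mm stem. It revolves freely on its own axis, so it can be held on its flat ends with the tool upright while the cover swings. Shut, it is 87 mm above the bench, 33 mm ahead of the cover's front edge, clear at both ends, above and below.
- knob: The barrel knob itself; origin at its centre, y along it.
- marker_center (a point): Centre of the loose paint marker pen, white with red ends, 132 mm long (its y), 15 mm thick, about 0.02 kg, its centre 7.5 mm above what it lies on; it starts lying on the closed cover, roughly along the box's y. It does not roll.
- marker: The same marker; origin at the middle of its underside, y along it, z up.
- oil_bottle: Yellow bottle with red spout, 53 mm diameter, 142 mm tall, standing near one side of the box; origin at the centre of its underside. A bystander.
- abrasive_roll: Red-brown roll, 59 mm long (its y), 25 mm thick, lying near the other side of the box; origin at the middle of its underside. A bystander.
- drift_punch: Grey steel drift punch, a 205 mm long, 25 mm thick rod (its y) lying on the bench to the left of the box; origin at the middle of its underside. A bystander.
Things that resemble listed ones, but are neither listed nor needed, are in the scene too. Of the things that look like the marker, the largest one is meant.

How it is judged:
On the way, in this order (a step that is already met when the one before it is completed fails the run):
1. the marker lies on the bench, let go, while the cover is still shut (height (world z) of marker_center below 0.02 m and linear speed of marker below 0.03 m/s and contact force between the fingers and marker below 0.1 N and contact force between marker and box below 0.1 N and value of joint cover below 0.1 rad), for 0.2 s.
2. the cover is raised past its balance point (value of joint cover above 0.94 rad and contact force between the fingers and knob above 0.15 N), for 0.1 s.
At the end, for the whole second after the job is handed in: The fingers hold the knob with the cover still, between 0.70 and 0.86 rad open (yellow band, balance at 0.90), after it has been beyond 0.94; the marker lies still on the bench, not touching the box (value of joint cover between 0.7 and 0.86 rad and velocity of joint cover between -0.1 and 0.1 rad/s and contact force between the fingers and knob above 0.15 N and height (world z) of marker_center below 0.02 m and linear speed of marker below 0.03 m/s and contact force between marker and box below 0.1 N); the arm keeps its last pose, push and grip.
It fails at once if the cover is raised with the marker still on it (value of joint cover above 0.12 rad and height (world z) of marker_center above 0.06 m).
It fails at once if the cover flies open (value of joint cover above 1.3 rad).
It fails at once if the marker is dropped or thrown (linear speed of marker above 1 m/s).
It fails at once if the oil bottle, the abrasive roll or the drift punch is moved by more than 20 mm (distance of any of oil_bottle, abrasive_roll, drift_punch from where it was at the start of the episode above 0.02 m).
It also fails if it takes over 61 s, if anything falls off the work surface, if the arm or the gripper's body presses on something with over 40 N, if the wrist force passes 120 N, or if a joint passes its speed limit or range.

ROBOT

A 6-joint arm with a two-finger parallel gripper is mounted at the origin on the work surface; the furniture and walls round the work are solid. World frame = base frame: x ahead of the robot, y to its left, z up, the work surface at z = 0. Lengths are in m, angles in rad, forces in N, time in s.
With the tool pointing down it reaches from about 0.3 to 0.775 m from the base axis. Payload 14.6 kg.
Tool frame: the origin (TCP) lies at the very end of the fingers, on their centre line; the grasp point (between the pads) lies 19 mm behind it; z points along the fingers, y is the direction in which the jaws open and shut (so a half turn about z gives the same grasp; the last joint's range is limited). The gripper opens to 94 mm and grips with 3 to 60 N. Pads are 16 mm wide; open, the fingers measure 119 mm over their backs; the gripper's body (75 mm by 177 mm) begins 78 mm behind the grasp point.
Start: joints at [1.097, 0.3, 1.521, -0, 1.321, -0.067], TCP at [0.218, 0.505, 0.205] pointing down, gripper open.
Joint ranges: [-3.03, 3.03], [-0.79, 2.21], [0.23, 2.52], [-1.04, 4.18], [0, 3.07], [-2.55, 2.55]. Speed limits (rad/s): [2.22, 2.22, 2.57, 3.14, 3.14, 3.14].

INTERFACE

Orientations are given as [roll, pitch, yaw] about the fixed x, y, z axes, in that order (R = Rz(yaw) Ry(pitch) Rx(roll)).
In Python, from station import ctrl, eyes gives the robot as it stands.
- The arm moves only by the tool jog_arm, never from a script. Its argument "moves" is a list of rows, each a list of 3 entries, a list of its own where there are three numbers: the shift along the world's x, y, z in mm, then the turn, a rotation vector about the world's x, y, z in units of 5 degrees (1.0 is 5 degrees), then the finger opening in mm, from 0 to 94. In form: [[[tx, ty, tz], [wx, wy, wz], jaw], ...]. A call has 1 to 5 rows; each row is the pose to reach, as a shift and turn from the pose commanded when the call began; what a row does not reach only later rows make up. A row lasts 1/12 s, in which the tool goes at most 41.7 mm and 7.16 degrees, less where a joint would pass 70% of its speed; a pose out of reach is approached as far as the arm can. A call with a gripper value outside its range is refused whole. The fingers move at their own pace and stop on an object; "squeeze" is the grip in N (left out, the last holds). Time passes only in rows, so rows that repeat a pose let the fingers close. It gives the time, the measured TCP pose, the force and the opening at its end, in the units of the state.
- ctrl.get_obs(): the state, without advancing time (a new reading comes with each control period).
- eyes.camera(name): name is "side" or "top" or "wrist"; returns a dict with "frame" (384x512x3 uint8, red, green, blue), "vertical_fov" (degrees; the focal length in pixels is half the picture's height over the tangent of half this angle, whatever the lens; pixels are square), "cx", "cy" (the principal point, pixels), "k1" (the pictures are not rectified: a ray, as slopes to the right and down, at radius r is drawn at 1 + k1 r^2 times it, then the intrinsics apply), "eye" and "attitude" of the camera in the world; the wrist camera has in their place "hand_eye" (4x4, takes a point from camera to tool coordinates, whose origin is the TCP and whose axes are the flange's). Camera axes: x right, y down, z forward; pixel columns grow to the right and rows downward; lengths in m; the calibration is good to about 2 mm. A picture is of the moment at which its call begins: read the wrist's pose just before it. There is no depth.
- ctrl.hand_in(): hands the job in, once; it reports no verdict.
The state is a dict: "time_s": time; "qpos": joint angles; "joint_vel": joint speeds; "tau": joint torques, N m; "ee_pos": TCP position; "eef_rot": TCP orientation; "force": force on the tool from outside, world axes, zero at the start; "moment": the same for the moment, N m; "grip_width": finger opening in m.
Only numpy, scipy, OpenCV 4.12 (cv2) and the standard library are available. Lean on these libraries where they do the work, as an engineer would, in place of code of your own. Each camera call takes 0.05 s, during which the arm holds its last target.

## Working session

There is one attempt and no reset: what is moved stays moved. The work goes in short steps, Python scripts to look and compute and a tool call to move; the robot and the scene stay as the last step left them, time stands still between calls to the robot, and variables do not carry over. Pictures are saved under pics/ and viewed, and the job is handed in when it is done.

Besides the shell and the picture viewer there is one more tool, called after "Request:" in YAML: its name, and indented under it one key for each argument. jog_arm: Moves the arm, as the interface text tells. Its arguments: {"type":"object","properties":{"moves":{"type":"array","items":{"type":"array"}},"squeeze":{"type":"number"}},"required":["moves"]}

```bash
ls; mkdir -p pics; python3 - <<'E'
from station import ctrl, eyes
import cv2
for n in ["side","top","wrist"]:
    o=ctrl.get_obs()
    d=eyes.camera(n)
    cv2.imwrite(f"pics/{n}0.png",d["frame"][:,:,::-1])
    print(n,{k:v for k,v in d.items() if k!="frame"})
print(o)
E
```

```text
pics
side {'vertical_fov': 55.87652838978626, 'cx': 253.5648241388269, 'cy': 192.66420472290014, 'k1': 0.022103046534444906, 'eye': array([ 0.19646038, -0.67601873,  0.4751251 ]), 'attitude': array([-2.00336507,  0.02039455, -0.4223611 ])}
top {'vertical_fov': 51.814261322630195, 'cx': 252.54246980107482, 'cy': 191.54160694645955, 'k1': -0.02027849983671494, 'eye': array([0.28271937, 0.04344135, 1.22875361]), 'attitude': array([-2.97138775, -0.00699232, -1.54539489])}
wrist {'vertical_fov': 69.272296326783, 'cx': 255.9047251934277, 'cy': 188.8060812301297, 'k1': -0.06017063622050745, 'hand_eye': array([[-3.38804674e-04, -9.65990099e-01, -2.58578833e-01,
         7.54380869e-02],
       [ 9.99999927e-01, -2.81290234e-04, -2.59422118e-04,
         8.26277422e-04],
       [ 1.77863497e-04, -2.58578902e-01,  9.65990124e-01,
        -1.78555862e-01],
       [ 0.00000000e+00,  0.00000000e+00,  0.00000000e+00,
         1.00000000e+00]])}
{'time_s': 0.1, 'qpos': array([ 1.09744657e+00,  3.00349523e-01,  1.52148165e+00,  2.27602256e-05,
        1.32068719e+00, -6.65959399e-02]), 'joint_vel': array([ 0.00010858, -0.00327908, -0.00243959, -0.00066595, -0.00212616,
        0.00038082]), 'tau': array([ 9.63531529e-04, -5.32637930e+01, -3.53288198e+01,  7.10535957e-02,
        2.33821169e-02, -9.21742981e-05]), 'ee_pos': array([0.21749323, 0.5049353 , 0.20499508]), 'eef_rot': array([-3.14067046e+00, -8.36009913e-05,  2.73483315e+00]), 'force': array([-0.2469883 ,  0.2247551 , -0.80506207]), 'moment': array([-0.06777519, -0.00871065, -0.04578492]), 'grip_width': 0.09370191691852563}
```

View pics/side0.png

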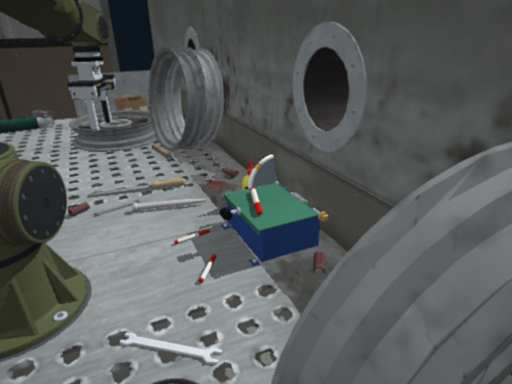

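View pics/top0.png

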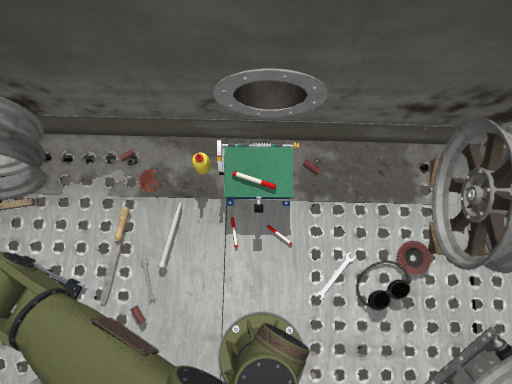

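View pics/wrist0.png

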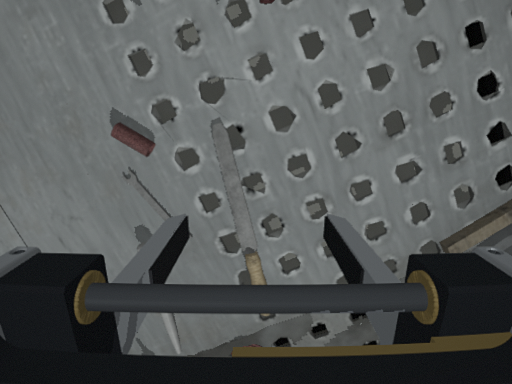

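```bash
cat > h.py <<'E'
import numpy as np, cv2
from scipy.spatial.transform import Rotation as R
def cam(name):
    from station import ctrl, eyes
    o=ctrl.get_obs(); d=eyes.camera(name); d=dict(d)
    if name=="wrist":
        T=np.eye(4); T[:3,:3]=R.from_euler('xyz',o['eef_rot']).as_matrix(); T[:3,3]=o['ee_pos']
        T=T@d['hand_eye']; d['R']=T[:3,:3]; d['eye']=T[:3,3]
    else: d['R']=R.from_euler('xyz',d['attitude']).as_matrix()
    h=d['frame'].shape[0]; d['f']=h/2/np.tan(np.radians(d['vertical_fov'])/2)
    return d
def ray(d,uv):
    p=(np.asarray(uv,float).reshape(-1,2)-[d['cx'],d['cy']])/d['f']
    q=p.copy()
    for _ in range(20): q=p/(1+d['k1']*(q**2).sum(1,keepdims=True))
    return np.c_[q,np.ones(len(q))]@d['R'].T
def plane(d,uv,z):
    v=ray(d,uv); e=np.asarray(d['eye']); return e+v*((z-e[2])/v[:,2:])
def proj(d,P):
    c=(np.asarray(P,float).reshape(-1,3)-d['eye'])@d['R']; q=c[:,:2]/c[:,2:]
    q=q*(1+d['k1']*(q**2).sum(1,keepdims=True)); return q*d['f']+[d['cx'],d['cy']]
def crop(d,x0,y0,x1,y1,s,fn):
    cv2.imwrite(fn,cv2.resize(d['frame'][y0:y1,x0:x1,::-1],None,fx=s,fy=s,interpolation=cv2.INTER_CUBIC))
def save(d,fn): cv2.imwrite(fn,d['frame'][:,:,::-1])
E
python3 - <<'E'
from h import *
d=cam("top")
crop(d,180,130,340,260,5,"pics/top1.png")
hsv=cv2.cvtColor(d['frame'],cv2.COLOR_RGB2HSV)
g=cv2.inRange(hsv,(60,90,40),(90,255,255))
g[:130]=0;g[260:]=0;g[:,:200]=0;g[:,320:]=0
cs,_=cv2.findContours(g,0,2)
c=max(cs,key=cv2.contourArea);r=cv2.minAreaRect(cv2.convexHull(c));b=cv2.boxPoints(r)
P=plane(d,b,.089);print(b,P,P.mean(0),np.linalg.norm(P-np.roll(P,1,0),axis=1))
# marker: non-green in the hull
m=np.zeros_like(g);cv2.fillConvexPoly(m,cv2.convexHull(c),255)
m=cv2.erode(m,np.ones((5,5)))&~g
cs,_=cv2.findContours(m,0,2)
for c in cs:
    if cv2.contourArea(c)>40:
        r=cv2.minAreaRect(c);b=cv2.boxPoints(r);Q=plane(d,b,.0965)
        print("marker",r,Q.mean(0),Q,np.linalg.norm(Q-np.roll(Q,1,0),axis=1))
red=cv2.inRange(hsv,(0,130,100),(8,255,255))|cv2.inRange(hsv,(172,130,100),(180,255,255))
n,l,st,ce=cv2.connectedComponentsWithStats(red)
for i in range(1,n):
    if st[i,4]>5: print(ce[i],st[i,4],plane(d,ce[i],0.0075)[0],plane(d,ce[i],.0965)[0])
E
```

```text
[[224. 197.]
 [224. 143.]
 [292. 143.]
 [292. 197.]] [[ 0.46038121  0.12328832  0.089     ]
 [ 0.62362764  0.12945952  0.089     ]
 [ 0.62923584 -0.07384589  0.089     ]
 [ 0.46564155 -0.07519738  0.089     ]] [0.54472156 0.02592614 0.089     ] [0.19855539 0.16336303 0.20338275 0.16359987]
marker ((253.95001220703125, 179.64999389648438), (45.85302734375, 5.692099571228027), 18.434947967529297) [0.51287944 0.03742932 0.0965    ] [[ 0.52461375  0.10385624  0.0965    ]
 [ 0.54093705  0.09913911  0.0965    ]
 [ 0.50105188 -0.02913847  0.0965    ]
 [ 0.48491509 -0.02413961  0.0965    ]] [0.1340109  0.01699122 0.13433527 0.01689333]
[198.61538462 157.53846154] 52 [0.59790479 0.2144851  0.0075    ] [0.57493535 0.20202013 0.0965    ]
[146.43410853 177.58139535] 129 [0.52851324 0.37579578 0.0075    ] [0.51060078 0.35157514 0.0965    ]
[234.2 172.8] 15 [0.55129715 0.09970388 0.0075    ] [0.5317243  0.09560369 0.0965    ]
[268.01333333 184.12      ] 75 [ 0.51774627 -0.00781922  0.0075    ] [ 0.50061846 -0.00408356  0.0965    ]
[159.83333333 184.5       ] 6 [0.50746518 0.33208288 0.0075    ] [0.49108662 0.31104786 0.0965    ]
[232.41935484 222.03225806] 31 [0.3954417  0.10003245 0.0075    ] [0.38722695 0.09590832 0.0965    ]
[271.23333333 228.7       ] 30 [ 0.37795788 -0.0203962   0.0075    ] [ 0.37101729 -0.01574398  0.0965    ]
[290.28571429 243.14285714] 7 [ 0.33517487 -0.0796718   0.0075    ] [ 0.33135213 -0.07069981  0.0965    ]
[235.875 245.875] 8 [0.32260374 0.08698176 0.0075    ] [0.31969713 0.08380871 0.0965    ]
```

View pics/top1.png

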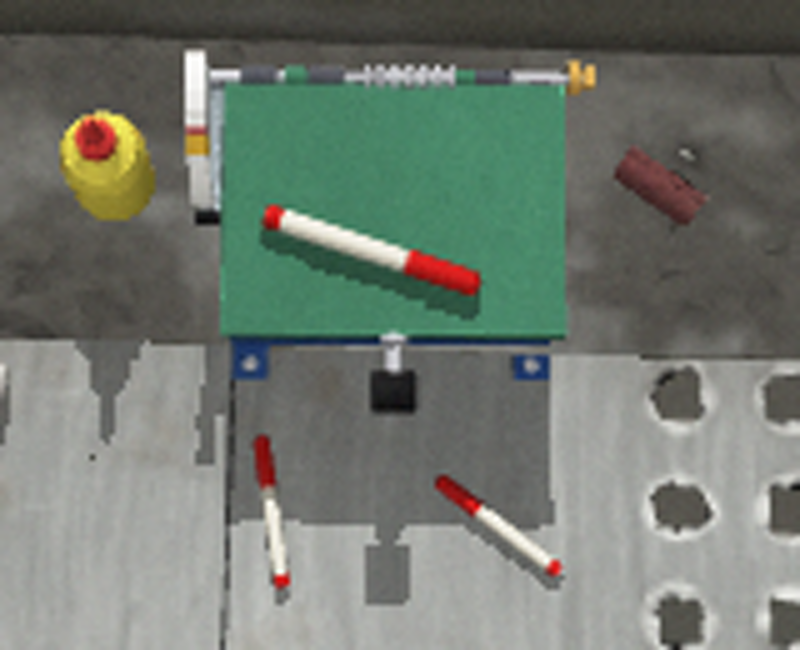

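Top view and crop: the candidates for the marker are the pen on the cover at (254,180), 134 mm long, and two smaller pens on the bench at (235,233) and (280,236). The one on the green cover is the largest and matches the description. The crop also shows the bottle at (201,163), the roll at (311,167) and the knob at (259,208). I'll move above the marker.

Request:
jog_arm:
  moves:
    - [[20,-31,10],[0,0,-1.1],94]
    - [[40,-62,25],[0,0,-2.2],94]
    - [[60,-93,40],[0,0,-3.3],94]
    - [[80,-124,45],[0,0,-4.4],94]
    - [[98,-156,45],[0,0,-5.6],94]

```text
time_s: 0.62
ee_pos: [0.3166, 0.3479, 0.2518]
eef_rot: [3.139, -0.0, 2.242]
force: [0.4, 0.4, -0.5]
grip_width: 0.094
```

Request:
jog_arm:
  moves:
    - [[20,-31,0],[0,0,-1.1],94]
    - [[40,-62,0],[0,0,-2.2],94]
    - [[60,-93,0],[0,0,-3.3],94]
    - [[80,-124,0],[0,0,-4.4],94]
    - [[98,-156,0],[0,0,-5.6],94]

```text
time_s: 1.03
ee_pos: [0.4143, 0.1914, 0.2505]
eef_rot: [3.141, -0.0, 1.753]
force: [0.7, 0.1, -0.7]
grip_width: 0.0939
```

Request:
jog_arm:
  moves:
    - [[20,-31,0],[0,0,-1.2],94]
    - [[37,-62,0],[0,0,-2.4],94]
    - [[47,-93,0],[0,0,-3.6],94]
    - [[57,-124,0],[0,0,-4.8],94]
    - [[57,-156,0],[0,0,-5.6],94]

```text
time_s: 1.45
ee_pos: [0.4714, 0.0354, 0.2501]
eef_rot: [-3.141, 0.0, 1.263]
force: [-0.3, 0.9, -0.1]
grip_width: 0.0941
```

Request:
jog_arm:
  moves:
    - [[0,0,0],[0,0,0],60]
    - [[0,0,0],[0,0,0],60]
    - [[0,0,0],[0,0,0],60]

```text
time_s: 1.7
ee_pos: [0.4705, 0.0374, 0.2504]
eef_rot: [-3.141, -0.0, 1.269]
force: [-1.1, -0.5, -0.1]
grip_width: 0.0772
```

```bash
python3 - <<'E'
from h import *
import pickle
d=cam("wrist"); save(d,"pics/w1.png"); pickle.dump(d,open("w1.pkl","wb"))
print(d['eye'])
E
```

```text
[0.49268693 0.1099202  0.42898351]
```

View pics/w1.png

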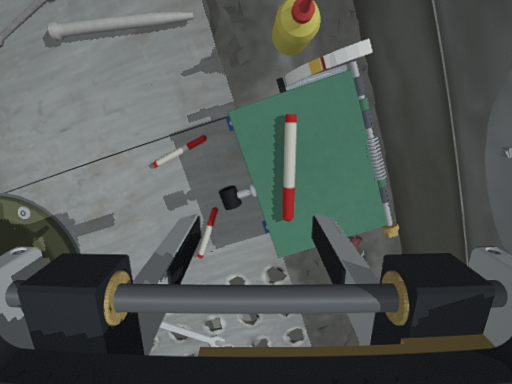

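The wrist view shows the marker clear at about (290,168) on the green cover, the knob at (230,197), the two small pens at (180,150) and (208,232), and the quadrant at (325,60). Next I measure.

```bash
python3 - <<'E'
from h import *
import pickle
d=pickle.load(open("w1.pkl","rb"))
hsv=cv2.cvtColor(d['frame'],cv2.COLOR_RGB2HSV)
g=cv2.inRange(hsv,(60,90,40),(90,255,255))
cs,_=cv2.findContours(g,0,2);c=max(cs,key=cv2.contourArea)
m=np.zeros_like(g);cv2.fillConvexPoly(m,cv2.convexHull(c),255)
s=hsv[...,1];v=hsv[...,2]
mk=(cv2.inRange(hsv,(0,130,90),(8,255,255))|cv2.inRange(hsv,(172,130,90),(180,255,255))|cv2.inRange(hsv,(0,0,120),(180,70,255)))
mk=cv2.bitwise_and(mk,cv2.erode(m,np.ones((7,7))))
n,l,st,ce=cv2.connectedComponentsWithStats(cv2.morphologyEx(mk,cv2.MORPH_CLOSE,np.ones((3,3))))
i=1+st[1:,4].argmax()
b=cv2.boxPoints(cv2.minAreaRect(np.argwhere(l==i)[:,::-1].astype(np.float32)))
Q=plane(d,b,.0965);print("marker",b,Q.round(4),Q.mean(0),np.linalg.norm(Q-np.roll(Q,1,0),axis=1))
# cover corners front-left/back-left
ap=cv2.approxPolyDP(cv2.convexHull(c),4,True)[:,0];print(np.c_[ap,plane(d,ap,.089)].round(4))
# knob black
k=cv2.inRange(hsv,(0,0,0),(180,255,45));k[:170]=0;k[225:]=0;k[:,:210]=0;k[:,262:]=0
n,l,st,ce=cv2.connectedComponentsWithStats(k);i=1+st[1:,4].argmax()
b=cv2.boxPoints(cv2.minAreaRect(np.argwhere(l==i)[:,::-1].astype(np.float32)));print("knob",b,ce[i],plane(d,b,.093).round(4),plane(d,ce[i],.093))
# knob in top
t=cam("top");h2=cv2.cvtColor(t['frame'],cv2.COLOR_RGB2HSV)
k=cv2.inRange(h2,(0,0,0),(180,255,50));k[:200]=0;k[218:]=0;k[:,:245]=0;k[:,272:]=0
n,l,st,ce=cv2.connectedComponentsWithStats(k)
if n>1:
  i=1+st[1:,4].argmax();print(st[i],ce[i],plane(t,ce[i],.097))
save(t,"pics/top2.png")
crop(d,200,20,420,270,3,"pics/w1c.png")
E
```

```text
marker [[281.91367 219.90834]
 [285.0682  113.705  ]
 [297.06754 114.06142]
 [293.913   220.26476]] [[ 0.4859 -0.0241  0.0965]
 [ 0.5255  0.1011  0.0965]
 [ 0.5387  0.0966  0.0965]
 [ 0.5004 -0.0292  0.0965]] [0.51260436 0.03609975 0.0965    ] [0.01539406 0.13135433 0.01397194 0.13152361]
[[ 3.490e+02  7.000e+01  6.107e-01  1.268e-01  8.900e-02]
 [ 3.670e+02  1.030e+02  6.230e-01  8.460e-02  8.900e-02]
 [ 3.840e+02  1.800e+02  6.248e-01 -1.420e-02  8.900e-02]
 [ 3.850e+02  2.240e+02  6.153e-01 -7.420e-02  8.900e-02]
 [ 2.790e+02  2.570e+02  4.672e-01 -7.800e-02  8.900e-02]
 [ 2.290e+02  1.110e+02  4.637e-01  1.236e-01  8.900e-02]]
knob [[217.781   189.89781]
 [234.16058 183.9416 ]
 [241.66425 204.57664]
 [225.28467 210.53285]] [229.45251397 197.25698324] [[0.42   0.037  0.093 ]
 [0.4421 0.0382 0.093 ]
 [0.4426 0.0097 0.093 ]
 [0.4201 0.0083 0.093 ]] [[0.43090779 0.02352484 0.093     ]]
[254 206  18   4  44] [263.38636364 207.5       ] [[0.43149273 0.00799998 0.097     ]]
```

View pics/w1c.png

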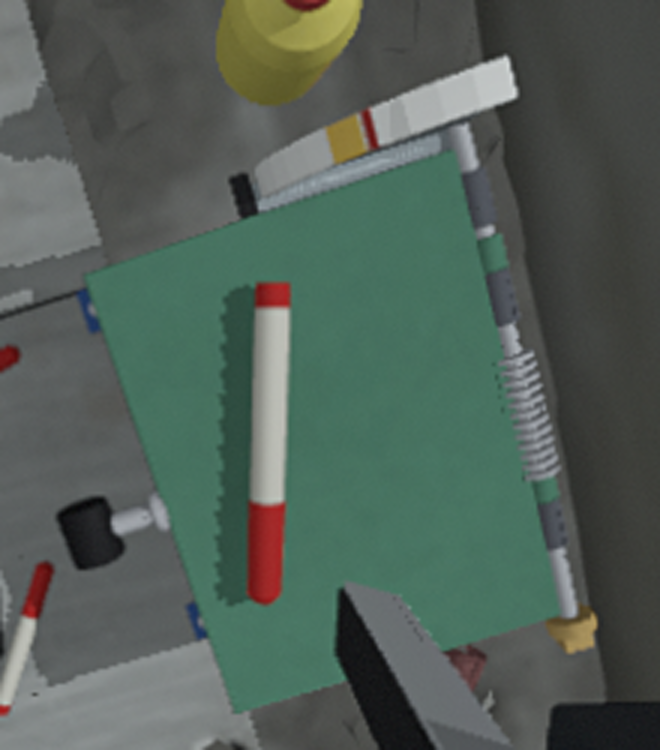

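Request:
jog_arm:
  moves:
    - [[14,0,-30],[0,0,0],45]
    - [[28,-1,-60],[0,0,0],45]
    - [[42,-1,-90],[0,0,0],45]
    - [[42,-1,-115],[0,0,0],45]
    - [[42,-1,-135],[0,0,0],45]
  squeeze: 10

```text
time_s: 2.22
ee_pos: [0.5122, 0.0372, 0.1131]
eef_rot: [-3.14, 0.001, 1.271]
force: [-0.4, -0.4, -0.6]
grip_width: 0.0452
```

Request:
jog_arm:
  moves:
    - [[0,0,-8],[0,0,0],45]
    - [[0,0,-16],[0,0,0],45]
    - [[0,0,-20],[0,0,0],45]
    - [[0,0,-23],[0,0,0],45]
    - [[0,0,-23],[0,0,0],45]

```text
time_s: 2.63
ee_pos: [0.5128, 0.0363, 0.0929]
eef_rot: [3.141, -0.0, 1.269]
force: [-0.8, 0.1, -0.4]
grip_width: 0.0448
```

Request:
jog_arm:
  moves:
    - [[0,0,-1],[0,0,0],30]
    - [[0,0,-1],[0,0,0],20]
    - [[0,0,-1],[0,0,0],5]
    - [[0,0,-1],[0,0,0],5]
    - [[0,0,-1],[0,0,0],5]

```text
time_s: 3.05
ee_pos: [0.5127, 0.0361, 0.0917]
eef_rot: [3.141, -0.0, 1.269]
force: [-0.6, 0.1, 0.0]
grip_width: 0.0148
```

Request:
jog_arm:
  moves:
    - [[0,0,0],[0,0,0],5]
    - [[0,0,0],[0,0,0],5]
    - [[0,0,3],[0,0,0],5]
    - [[0,0,8],[0,0,0],5]
    - [[0,0,15],[0,0,0],5]

```text
time_s: 3.47
ee_pos: [0.5124, 0.0361, 0.1067]
eef_rot: [-3.141, 0.0, 1.269]
force: [0.2, -0.9, -0.7]
grip_width: 0.0154
```

Request:
jog_arm:
  moves:
    - [[0,0,10],[0,0,0],5]
    - [[0,0,20],[0,0,0],5]
    - [[0,0,30],[0,0,0],5]
    - [[0,0,40],[0,0,0],5]
    - [[0,0,45],[0,0,0],5]

```text
time_s: 3.88
ee_pos: [0.5131, 0.0361, 0.1534]
eef_rot: [3.14, -0.001, 1.269]
force: [1.5, 0.2, 1.2]
grip_width: 0.0151
```

```bash
python3 - <<'E'
from h import *
d=cam("wrist"); save(d,"pics/w2.png")
E
```

```text
(no output)
```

View pics/w2.png

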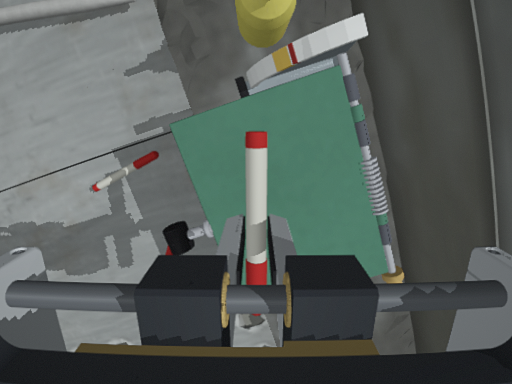

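The pen is held near its middle (the wrist view shows it at (257,190) between the pads, width 15 mm). I'll carry it to the free bench on the -y side.

Request:
jog_arm:
  moves:
    - [[0,-20,10],[0,0,0],5]
    - [[-3,-45,10],[0,0,0],5]
    - [[-10,-75,10],[0,0,0],5]
    - [[-17,-105,10],[0,0,0],5]
    - [[-24,-130,10],[0,0,0],5]

```text
time_s: 4.35
ee_pos: [0.488, -0.0955, 0.1613]
eef_rot: [-3.141, 0.0, 1.269]
force: [0.8, -0.0, -0.8]
grip_width: 0.0151
```

Request:
jog_arm:
  moves:
    - [[-7,-25,0],[0,0,0],5]
    - [[-14,-50,0],[0,0,0],5]
    - [[-21,-70,0],[0,0,0],5]
    - [[-26,-85,0],[0,0,0],5]
    - [[-29,-91,0],[0,0,0],5]

```text
time_s: 4.77
ee_pos: [0.4589, -0.1865, 0.1613]
eef_rot: [-3.141, 0.0, 1.267]
force: [0.1, 0.6, -0.9]
grip_width: 0.0154
```

Request:
jog_arm:
  moves:
    - [[0,0,-15],[0,0,0],5]
    - [[0,0,-40],[0,0,0],5]
    - [[0,0,-65],[0,0,0],5]
    - [[0,0,-90],[0,0,0],5]
    - [[0,0,-110],[0,0,0],5]

```text
time_s: 5.18
ee_pos: [0.4592, -0.1841, 0.0497]
eef_rot: [-3.14, -0.0, 1.269]
force: [0.1, 0.4, -0.6]
grip_width: 0.0151
```

Request:
jog_arm:
  moves:
    - [[0,0,-15],[0,0,0],5]
    - [[0,0,-28],[0,0,0],5]
    - [[0,0,-38],[0,0,0],5]
    - [[0,0,-44],[0,0,0],5]
    - [[0,0,-46],[0,0,0],5]

```text
time_s: 5.6
ee_pos: [0.4594, -0.1845, 0.0047]
eef_rot: [-3.141, -0.0, 1.269]
force: [0.4, 0.0, 0.6]
grip_width: 0.015
```

Request:
jog_arm:
  moves:
    - [[0,0,-1],[0,0,0],5]
    - [[0,0,-1.5],[0,0,0],5]
    - [[0,0,-2],[0,0,0],5]
    - [[0,0,-2],[0,0,0],5]

```text
time_s: 5.93
ee_pos: [0.4599, -0.185, 0.0039]
eef_rot: [3.141, 0.0, 1.269]
force: [-0.1, -0.0, -1.0]
grip_width: 0.0152
```

Request:
jog_arm:
  moves:
    - [[0,0,0],[0,0,0],18]
    - [[0,0,0],[0,0,0],22]
    - [[0,0,0],[0,0,0],28]
    - [[0,0,0],[0,0,0],35]
    - [[0,0,0],[0,0,0],40]

```text
time_s: 6.35
ee_pos: [0.4596, -0.1849, 0.0035]
eef_rot: [3.142, -0.0, 1.269]
force: [-0.6, -0.4, 0.9]
grip_width: 0.0377
```

Request:
jog_arm:
  moves:
    - [[0,0,5],[0,0,0],40]
    - [[0,0,25],[0,0,0],40]
    - [[0,0,60],[0,0,0],40]
    - [[0,0,100],[0,0,0],45]
    - [[0,0,140],[0,0,0],50]

```text
time_s: 6.77
ee_pos: [0.4591, -0.1846, 0.1453]
eef_rot: [-3.141, -0.0, 1.269]
force: [1.0, 0.2, 0.3]
grip_width: 0.0486
```

```bash
python3 - <<'E'
from h import *
d=cam("wrist"); save(d,"pics/w3.png")
t=cam("top"); crop(t,200,130,360,250,5,"pics/top3.png")
E
```

```text
(no output)
```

View pics/w3.png

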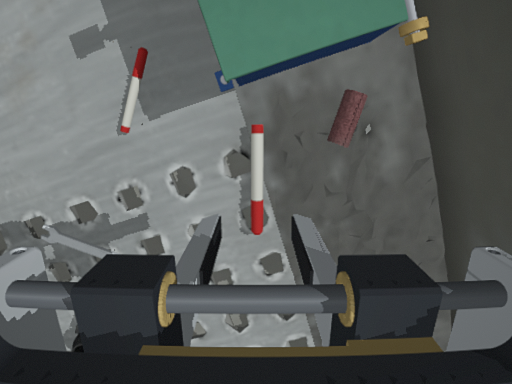

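View pics/top3.png

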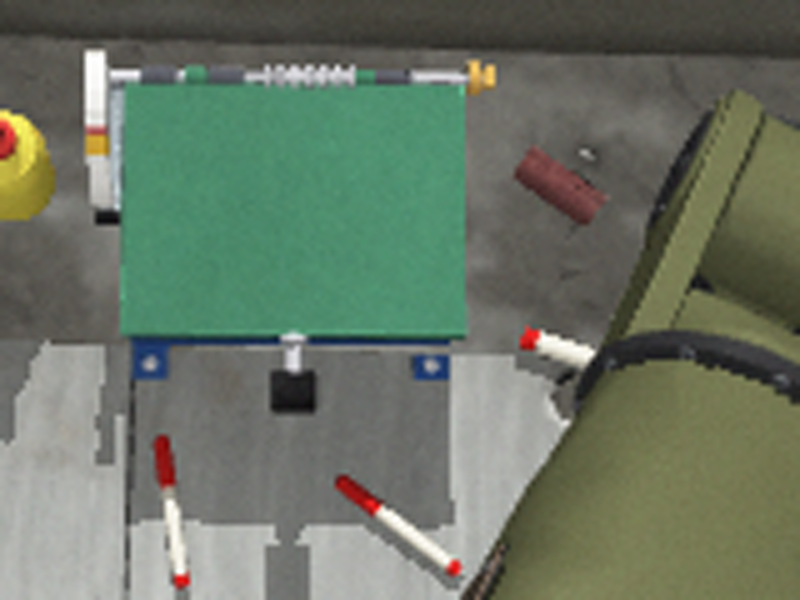

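Wrist view: the marker lies free on the bench at (257,180), clear of the box, and the roll at (347,118) is undisturbed. I'll check its height by its length and measure the knob in the top view.

```bash
python3 - <<'E'
from h import *
d=cam("wrist");t=cam("top")
e=plane(d,[[257,124],[257,235]],.0075);print(e,np.linalg.norm(e[0]-e[1]))
h2=cv2.cvtColor(t['frame'],cv2.COLOR_RGB2HSV)
k=cv2.inRange(h2,(0,0,0),(180,255,45));k[:200]=0;k[218:]=0;k[:,:245]=0;k[:,272:]=0
n,l,st,ce=cv2.connectedComponentsWithStats(k);i=1+st[1:,4].argmax();print(st[i],ce[i],plane(t,ce[i],.092))
E
```

```text
[[ 0.48362796 -0.12413728  0.0075    ]
 [ 0.4433788  -0.25367045  0.0075    ]] 0.13564230783981618
[254 204   9   8  60] [258.33333333 208.        ] [[0.43030539 0.02245374 0.092     ]]
```

The marker is on the bench: its length comes out as 132–136 mm at z = 7.5 mm. The knob is at (0.4306, 0.023, 0.087) from both views. Next I turn the tool so the jaws lie along the box's y and go above the knob.

Request:
jog_arm:
  moves:
    - [[0,10,15],[0,0,1.08],55]
    - [[0,20,30],[0,0,2.16],55]
    - [[0,30,40],[0,0,3.25],55]
    - [[0,40,45],[0,0,4.33],55]
    - [[0,52,45],[0,0,5.4],55]

```text
time_s: 7.38
ee_pos: [0.4594, -0.1326, 0.188]
eef_rot: [-3.141, -0.0, 1.744]
force: [0.4, 0.3, 0.0]
grip_width: 0.0552
```

Request:
jog_arm:
  moves:
    - [[-2,10,0],[0,0,1.08],55]
    - [[-4,20,0],[0,0,2.16],55]
    - [[-6,30,0],[0,0,3.25],55]
    - [[-8,40,0],[0,0,4.33],55]
    - [[-10,52,0],[0,0,5.4],55]

```text
time_s: 7.8
ee_pos: [0.4489, -0.0804, 0.1868]
eef_rot: [-3.14, -0.002, 2.216]
force: [0.5, 0.7, -0.3]
grip_width: 0.055
```

Request:
jog_arm:
  moves:
    - [[-2,10,0],[0,0,1.08],55]
    - [[-4,20,0],[0,0,2.16],55]
    - [[-6,30,0],[0,0,3.25],55]
    - [[-8,40,0],[0,0,4.33],55]
    - [[-10,52,0],[0,0,5.4],55]

```text
time_s: 8.22
ee_pos: [0.4389, -0.0285, 0.1869]
eef_rot: [-3.141, -0.003, 2.687]
force: [0.7, -0.2, -0.2]
grip_width: 0.055
```

Request:
jog_arm:
  moves:
    - [[-2,10,0],[0,0,1.08],55]
    - [[-4,20,0],[0,0,2.16],55]
    - [[-6,30,0],[0,0,3.25],55]
    - [[-8,45,0],[0,0,4.5],55]
    - [[-9,52,0],[0,0,5.46],55]

```text
time_s: 8.63
ee_pos: [0.4298, 0.0241, 0.1869]
eef_rot: [3.141, -0.003, -3.118]
force: [0.1, 0.4, 0.5]
grip_width: 0.0551
```

Request:
jog_arm:
  moves:
    - [[0,0,0],[0,0,0],55]
    - [[0,0,0],[0,0,0],55]

```text
time_s: 8.8
ee_pos: [0.4302, 0.0232, 0.1874]
eef_rot: [3.142, -0.002, -3.126]
force: [-0.4, -0.9, -0.1]
grip_width: 0.0552
```

```bash
python3 - <<'E'
from h import *
d=cam("wrist"); save(d,"pics/w4.png")
import pickle;pickle.dump(d,open("w4.pkl","wb"))
E
```

```text
(no output)
```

View pics/w4.png

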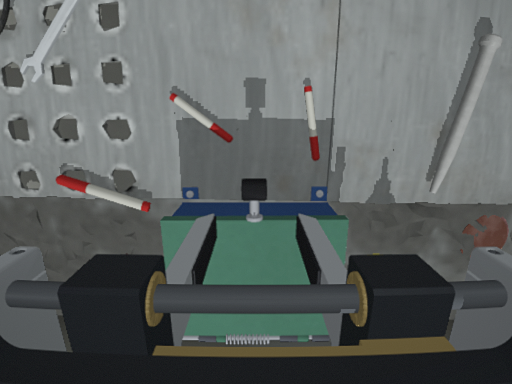

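```bash
python3 - <<'E'
from h import *
import pickle
d=pickle.load(open("w4.pkl","rb"));print(d['eye'])
g=cv2.cvtColor(d['frame'],cv2.COLOR_RGB2GRAY)
k=(g<50).astype(np.uint8);k[:170]=0;k[208:]=0;k[:,:235]=0;k[:,275:]=0
n,l,st,ce=cv2.connectedComponentsWithStats(k);i=1+st[1:,4].argmax();x,y,w,h,_=st[i];print(st[i],ce[i])
print(plane(d,[[x,ce[i][1]],[x+w,ce[i][1]],ce[i]],.090),plane(d,[[190,195],[320,195]],0.0))
print(plane(d,[[162,216],[348,216]],.089))
E
```

```text
[0.3554994  0.02296284 0.36610533]
[242 179  25  21 519] [253.86127168 189.01926782]
[[0.42922815 0.00968112 0.09      ]
 [0.42884056 0.03538144 0.09      ]
 [0.42904422 0.02187546 0.09      ]] [[ 0.46285727 -0.06622648  0.        ]
 [ 0.46015784  0.11257444  0.        ]]
[[ 0.46059196 -0.07579802  0.089     ]
 [ 0.45758366  0.1226692   0.089     ]]
```

The wrist view shows the knob at (254,189), 25.7 mm long and aligned with the jaws. It sits at x 0.430, y 0.0225, so I go down to it.

Request:
jog_arm:
  moves:
    - [[0,-0.5,-20],[0,0,0],55]
    - [[0,-0.5,-45],[0,0,0],55]
    - [[0,-0.5,-70],[0,0,0],55]
    - [[0,-0.5,-90],[0,0,0],55]
    - [[0,-0.5,-105],[0,0,0],55]

```text
time_s: 9.27
ee_pos: [0.4298, 0.022, 0.0814]
eef_rot: [3.142, -0.002, -3.128]
force: [-0.1, -0.2, -0.1]
grip_width: 0.0551
```

Request:
jog_arm:
  moves:
    - [[0,0,-6],[0,0,0],50]
    - [[0,0,-9],[0,0,0],45]
    - [[0,0,-9],[0,0,0],35]
    - [[0,0,-9],[0,0,0],30]
    - [[0,0,-9],[0,0,0],28]

```text
time_s: 9.68
ee_pos: [0.4311, 0.0225, 0.0753]
eef_rot: [-3.142, 0.001, -3.125]
force: [-1.0, 0.3, -0.1]
grip_width: 0.0295
```

Request:
jog_arm:
  moves:
    - [[0,0,0],[0,0,0],20]
    - [[0,0,0],[0,0,0],15]
    - [[0,0,0],[0,0,0],15]
    - [[0,0,0],[0,0,0],15]
  squeeze: 20

```text
time_s: 10.02
ee_pos: [0.4311, 0.0211, 0.0752]
eef_rot: [-3.139, 0.001, -3.124]
force: [0.3, -15.3, 0.4]
grip_width: 0.0263
```

```bash
python3 - <<'E'
from h import *
from station import ctrl
o=ctrl.get_obs();print(o['ee_pos'],o['force'],o['grip_width'],o['time_s'])
d=cam("wrist"); save(d,"pics/w5.png")
d=cam("side"); crop(d,170,120,370,280,4,"pics/s5.png")
E
```

```text
[0.4311103  0.02110151 0.07519634] [  0.25204382 -15.27335742   0.37947402] 0.026300148705616262 10.0167
```

View pics/w5.png

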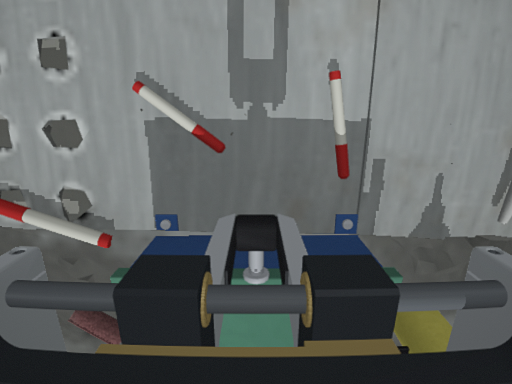

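View pics/s5.png

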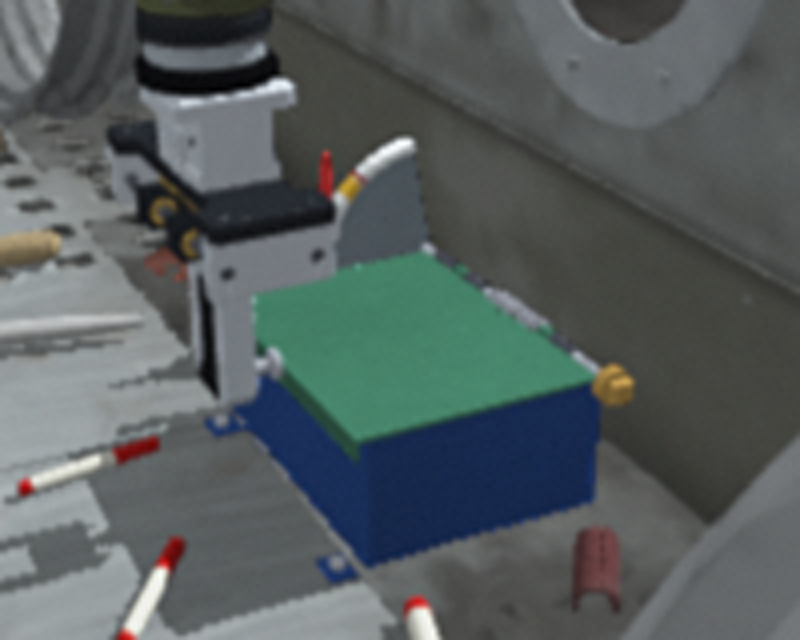

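The jaws are on the knob's ends (width 26.3 mm, knob between the pads at (257,232)). The 15 N side force means the jaws sit about 1.5 mm off centre, so I'll relieve that first.

Request:
jog_arm:
  moves:
    - [[0,-1,0],[0,0,0],15]
    - [[0,-1.5,0],[0,0,0],15]
    - [[0,-1.5,0],[0,0,0],15]

```text
time_s: 10.37
ee_pos: [0.4311, 0.021, 0.075]
eef_rot: [-3.141, 0.001, -3.124]
force: [2.0, -1.8, 2.2]
grip_width: 0.0261
```

Request:
jog_arm:
  moves:
    - [[0,0,4],[0,0,0],15]
    - [[0.5,0,10],[0,0,0],15]
    - [[1.2,0,19],[0,0,0],15]
    - [[2.4,0,28.5],[0,0,0],15]
    - [[4.2,0,37.7],[0,0,0],15]

```text
time_s: 10.78
ee_pos: [0.4352, 0.0211, 0.113]
eef_rot: [-3.141, 0.001, -3.124]
force: [5.4, -2.0, -3.8]
grip_width: 0.0259
```

Going up well, at about 0.2 rad. I keep following the arc.

Request:
jog_arm:
  moves:
    - [[2.2,0,9.3],[0,0,0],15]
    - [[4.9,0,18.4],[0,0,0],15]
    - [[8,0,27.4],[0,0,0],15]
    - [[11.6,0.2,36.1],[0,0,0],15]
    - [[15.6,0.2,44.7],[0,0,0],15]

```text
time_s: 11.2
ee_pos: [0.4507, 0.0213, 0.1576]
eef_rot: [-3.142, 0.0, -3.124]
force: [6.2, -0.7, -4.3]
grip_width: 0.0257
```

Request:
jog_arm:
  moves:
    - [[4.4,0,8.4],[0,0,0],15]
    - [[9.2,0.1,16.5],[0,0,0],15]
    - [[14.4,0.2,24.4],[0,0,0],15]
    - [[20.2,0.3,32],[0,0,0],15]
    - [[26.2,0.3,39.5],[0,0,0],15]

```text
time_s: 11.62
ee_pos: [0.4767, 0.0219, 0.197]
eef_rot: [3.141, -0.001, -3.124]
force: [1.9, 1.9, -3.1]
grip_width: 0.0265
```

```bash
python3 - <<'E'
from h import *
from station import ctrl
o=ctrl.get_obs();print(o['ee_pos'],o['force'],o['grip_width'],o['time_s'])
d=cam("wrist"); save(d,"pics/w6.png")
d=cam("side"); crop(d,170,100,370,260,4,"pics/s6.png")
d=cam("top"); crop(d,190,120,310,220,6,"pics/t6.png")
E
```

```text
[0.47674355 0.02185316 0.19700149] [ 1.90906411  1.94041846 -3.13560523] 0.02652416260716064 11.6167
```

View pics/s6.png

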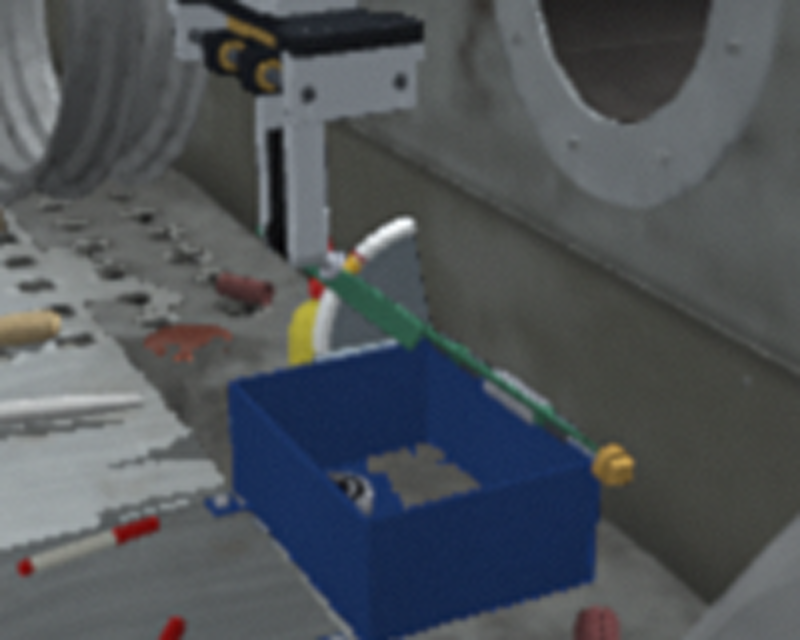

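View pics/w6.png

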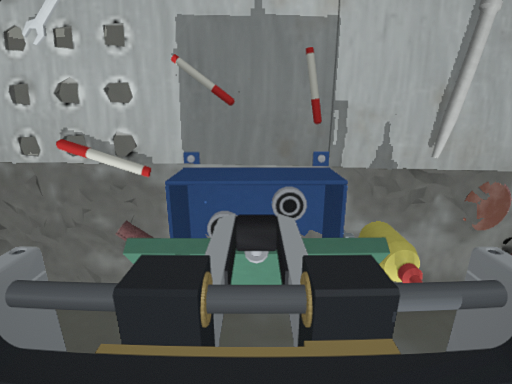

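View pics/t6.png

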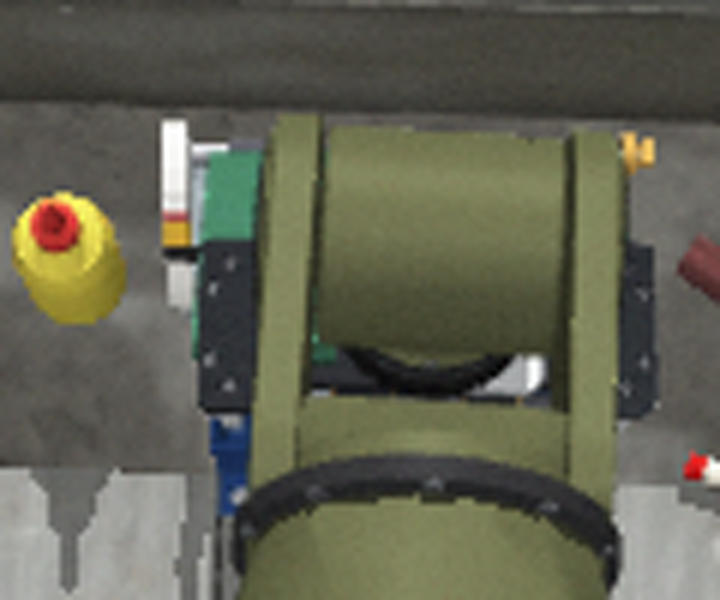

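The top view shows the pointer at (180,255) just under the yellow band, about 0.68–0.70 rad, which agrees with the arc. The knob is still centred between the pads. I continue slowly past the red line.

Request:
jog_arm:
  moves:
    - [[6.4,0.1,7.1],[0,0,0],15]
    - [[13.1,0.2,13.8],[0,0,0],15]
    - [[20.1,0.3,20.1],[0,0,0],15]
    - [[27.4,0.4,26.1],[0,0,0],15]
    - [[32,0.4,29.6],[0,0,0],15]

```text
time_s: 12.18
ee_pos: [0.5086, 0.0224, 0.2264]
eef_rot: [3.141, -0.001, -3.124]
force: [-6.0, 3.8, 7.3]
grip_width: 0.0259
```

Request:
jog_arm:
  moves:
    - [[3.1,0,2.2],[0,0,0],15]
    - [[6.3,0,4.4],[0,0,0],15]
    - [[9.4,0,6.4],[0,0,0],15]
    - [[11,0,7.5],[0,0,0],15]
    - [[11,0,7.5],[0,0,0],15]

```text
time_s: 12.6
ee_pos: [0.5194, 0.0227, 0.2338]
eef_rot: [3.14, -0.0, -3.124]
force: [-4.4, 5.1, 7.9]
grip_width: 0.0258
```

```bash
python3 - <<'E'
from h import *
from station import ctrl
o=ctrl.get_obs();print(o['ee_pos'],o['force'],o['grip_width'],o['time_s'])
d=cam("top"); crop(d,190,120,310,220,6,"pics/t7.png")
d=cam("wrist"); save(d,"pics/w7.png")
E
```

```text
[0.5194306  0.02268125 0.23380567] [-4.3582142   5.07291617  7.86374737] 0.025791914628859738 12.6
```

View pics/t7.png

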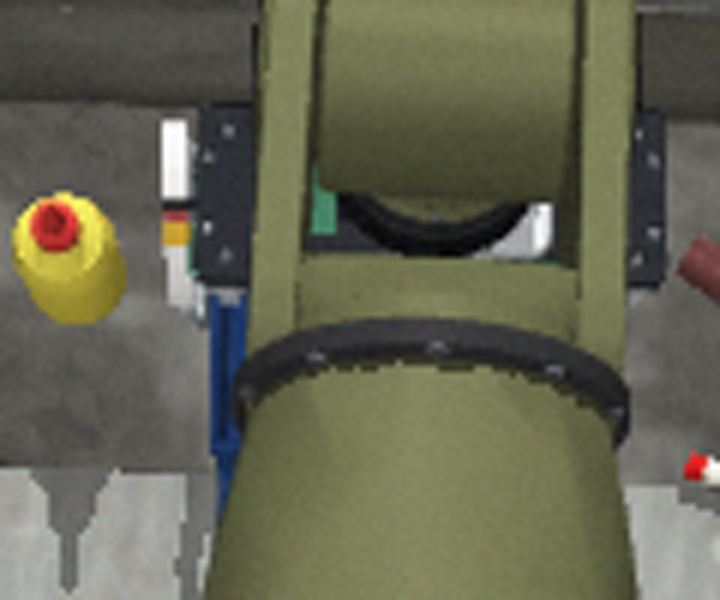

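View pics/w7.png

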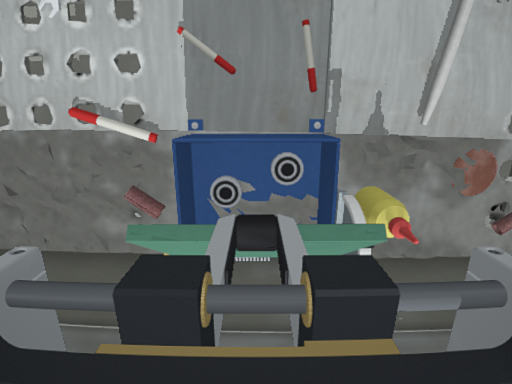

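The pointer at (180,205) is now beyond the red line at (176,216), about 1.0 rad by the arc, and the knob is still held. Now I ease it back to about 0.78.

Request:
jog_arm:
  moves:
    - [[-4,0,-2.6],[0,0,0],15]
    - [[-7.9,-0.1,-5.3],[0,0,0],15]
    - [[-11.8,-0.2,-8.1],[0,0,0],15]
    - [[-15.6,-0.3,-11],[0,0,0],15]
    - [[-19.3,-0.3,-14],[0,0,0],15]

```text
time_s: 13.12
ee_pos: [0.4995, 0.0223, 0.2193]
eef_rot: [3.141, -0.001, -3.124]
force: [-4.9, 4.8, 5.5]
grip_width: 0.0257
```

Request:
jog_arm:
  moves:
    - [[-3.6,0,-3],[0,0,0],15]
    - [[-7.1,0,-6.1],[0,0,0],15]
    - [[-10.6,0,-9.3],[0,0,0],15]
    - [[-12.5,0,-11.2],[0,0,0],15]
    - [[-13.4,0,-12],[0,0,0],15]

```text
time_s: 13.53
ee_pos: [0.4859, 0.022, 0.2068]
eef_rot: [3.141, -0.002, -3.124]
force: [-3.9, 2.3, 2.6]
grip_width: 0.0257
```

Request:
jog_arm:
  moves:
    - [[0,0,0],[0,0,0],15]
    - [[0,0,0],[0,0,0],15]
    - [[0,0,0],[0,0,0],15]
    - [[0,0,0],[0,0,0],15]
    - [[0,0,0],[0,0,0],15]

```text
time_s: 13.95
ee_pos: [0.4863, 0.022, 0.2072]
eef_rot: [3.141, -0.002, -3.124]
force: [-3.8, 2.9, 3.6]
grip_width: 0.026
```

```bash
python3 - <<'E'
from h import *
from station import ctrl
d=cam("top"); crop(d,190,120,310,220,6,"pics/t8.png")
d=cam("wrist"); save(d,"pics/w8.png")
e=plane(d,[[60,130],[150,150]],.0075)
o=ctrl.get_obs();print(o['ee_pos'],o['force'],o['grip_width'],o['time_s'],abs(o['joint_vel']).max())
s=cam("side");save(s,"pics/s8.png")
E
```

```text
[0.48627204 0.02201568 0.20716894] [-5.05575076  3.30889995  3.43551186] 0.025716340512835813 14.05 0.0016848246028681743
```

View pics/t8.png

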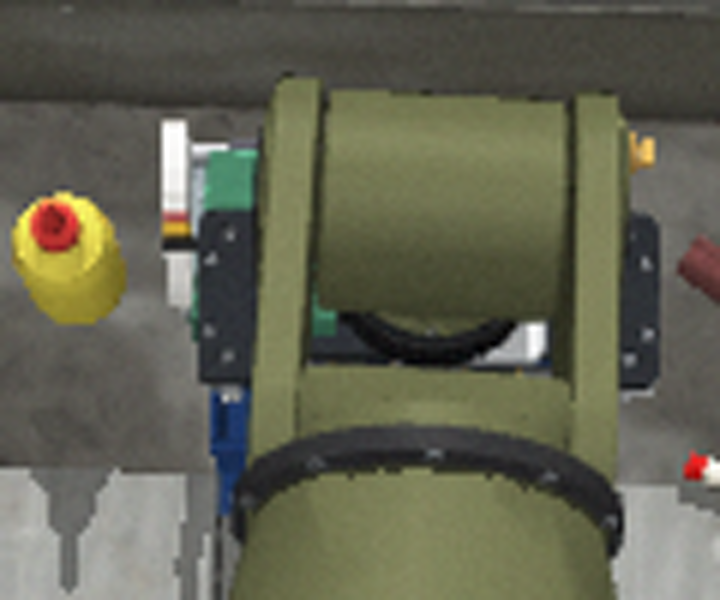

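View pics/w8.png

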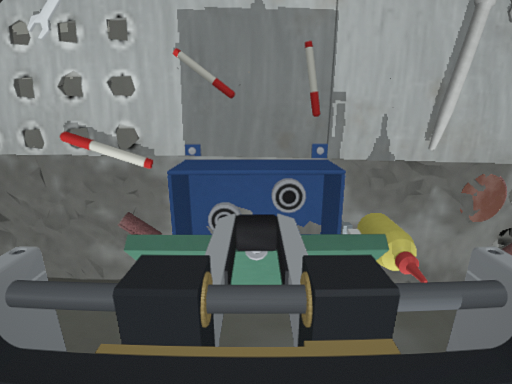

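View pics/s8.png

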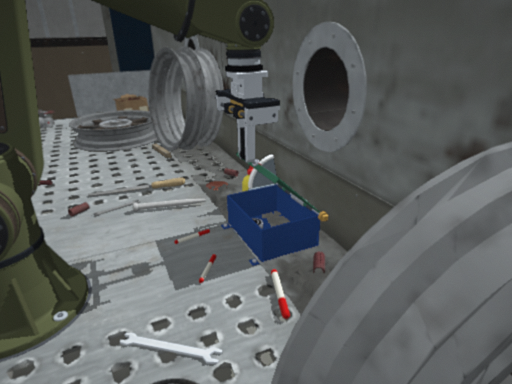

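The pointer at (180,243) is inside the yellow band, and the measured position gives about 0.775 rad. The arm is still, the knob is between the pads, and the marker lies on the bench clear of the box. Handing in.

```bash
python3 - <<'E'
from station import ctrl
print(ctrl.hand_in())
o=ctrl.get_obs();print(o['ee_pos'],o['grip_width'],o['time_s'])
E
```

```text
the job is handed in; nothing more can be done
None
the job is handed in; nothing more can be done
```

The job is handed in: the marker is on the bench and the gripper still holds the cover by its knob in the yellow band, ready for you to adjust the spring. The hand-in gave no verdict.

- **Marker:** I laid it on the free bench on the box's -y side, centred near (0.46, -0.19) m. Its measured length at bench height was 136 mm against the nominal 132 mm, so it is lying flat, and it is well clear of the box.
- **Cover:** I gripped the knob on its flat ends and raised the cover to about 1.0 rad, with the pointer seen beyond the red line. I then eased it back to about 0.775 rad by the arm's position; the pointer reads about 0.765 rad, in the lower half of the yellow band.
- **Last checks:** the arm was still, the jaw width was 25.7 mm on the 26 mm knob, and the tool force was a few newtons. The bottle, roll and drift punch looked unmoved in the pictures, though I did not measure them.
- **Disagreement:** on first closing on the knob, the side force was 15 N because the jaws were about 1.5 mm off centre. Moving the arm over brought it down to about 2 N.

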